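# Draw the rolling pin out of its hooded case and hold it ready

## Robot

A 6-joint arm with a two-finger parallel gripper is mounted at the origin on the work surface; the furniture and walls round the work are solid. World frame = base frame: x ahead of the robot, y to its left, z up, the work surface at z = 0. Lengths are in mm, angles in rad, forces in N, time in s.
With the tool pointing down it reaches from about 400 to 925 mm from the base axis. Payload 12.5 kg.
Tool frame: the origin (TCP) lies midway between the tips of the shut fingers; the grasp point (between the pads) lies 19 mm behind it (env.tcp_to_grasp is the distance from the TCP to the grasp point, in mm); z points along the fingers, y is the line along which they close (so a half turn about z gives the same grasp; the last joint's range is limited). The gripper opens to 95 mm and grips with 3 to 60 N. Pads are 20 mm wide; open, the fingers measure 119 mm over their backs; the gripper's body (75 mm by 180 mm) begins 59 mm behind the grasp point.
Start: joints at [1.021, 0.491, 1.559, -0, 1.092, -0.106], TCP at [268.346, 564.48, 214.661] pointing down, gripper open.
Joint ranges: [-3.1, 3.1], [-0.84, 2.19], [0.05, 2.79], [-1.13, 4.28], [0.06, 2.93], [-2.69, 2.69]. Speed limits (rad/s): [2.22, 2.22, 2.79, 3.14, 3.14, 3.14].

## Interface

Orientations are given as [roll, pitch, yaw] about the fixed x, y, z axes, in that order (R = Rz(yaw) Ry(pitch) Rx(roll)).
In Python, from cell import env gives the robot as it stands. The module is installed in compiled form; this text tells all that it offers.
- The arm moves only by the tool step_arm, never from a script. Its argument "plan" is a list that holds one entry, the list of rows, each a list of 5 numbers: the shift along the tool's x, y, z in mm, then the turn about the tool's z in degrees, then the opening, from -1 (shut) to 1 (fully open). A call has 1 to 8 rows; each row is the pose to reach, as a shift and turn from the pose commanded when the call began, along the tool's axes at that moment; what a row does not reach only later rows make up. A row lasts 1/12 s, in which the tool goes at most 41.7 mm and 7.16 degrees, less where a joint would pass 70% of its speed; a pose out of reach is approached as far as the arm can. A call with a gripper value outside its range is refused whole. The fingers move at their own pace and stop on an object; the grip force is fixed at half the most. Time passes only in rows, so rows that repeat a pose let the fingers close. It gives the time, the measured TCP pose, the force, the opening and the grip force at its end, in the units of the state.
- env.state(): the state, without advancing time (a new reading comes with each control period).
- env.read_camera(name): name is "side" or "top" or "wrist"; returns the picture (420x560x3 uint8, blue, green, red); there is no depth.
- env.get_calibration(name): a dict with "K" (3x3 intrinsics, pixels), "extrinsics" (4x4, takes a point from world to camera coordinates). Camera axes: x right, y up, looking along -z (the intrinsics and any distortion apply to the point x, -y, -z); pixel columns grow to the right and rows downward; lengths in mm; the calibration is good to about 2 mm. A picture is of the moment at which its call begins: read the wrist's pose just before it. get_calibration takes no time and is no camera call; for the wrist camera it gives the pose at the moment of the call.
- env.job_done(): hands the job in; it is judged then, once.
The state is a dict: "t": time; "joints": joint angles; "qvel": joint speeds; "tau": joint torques, N m; "eef_pos": TCP position; "tcp_rot": TCP orientation; "ft_force": force on the tool from outside, world axes, zero at the start; "moment": the same for the moment, N m; "opening": opening from 0.0 (shut) to 1.0 (fully open); "grip_force": force on a finger pad.
Only numpy, scipy, OpenCV 4.12 (cv2) and the standard library are available. Lean on these libraries where they do the work, as an engineer would, in place of code of your own. Each camera call takes 0.05 s, during which the arm holds its last target. There are 200 camera calls.

## Task

Take the rolling pin out of its open-mouthed steel case: the pin is longer than the mouth between the two fixed hoods, so it only comes out at a slant, one end up through the mouth first while the other slides under its hood; do it without forcing it against the case. Finish still holding the pin in the gripper, level and over the middle of the case, at least a hand's breadth above the top of the case and touching nothing else. Leave the other things on the table where they stand.

Things in the scene. Friction and masses are not known exactly. Their poses are not given: they have to be found in the camera images.
- pin_case: fixed stainless case, 344 mm long (its y axis), 148 mm wide (x), 72 mm high. Origin: centre of its underside. Walls and floor 4 mm thick; inside 336 by 140 mm. A flat fixed hood covers each end; between them is the mouth (see mouth). On the floor two white strips along y, 150 mm long, 6 mm wide, 20 mm apart, tops 9 mm above the work surface, cradle the pin
- mouth (a point): centre of the case's mouth, level with the hoods' tops, 72 mm above the work surface; axes as the case's. The mouth is 165 mm long (y from -82.5 to +82.5 mm, where the hoods' edges are) and 140 mm wide (x). The hoods are 4 mm thick: their undersides are 68 mm above the work surface, 64 mm above the case's floor
- rolling_pin: loose wooden rolling pin, 240 mm long along its y axis, 0.18 to 0.35 kg. Origin: its centre, on its axis. Barrel 34 mm thick, 140 mm long; on each end a handle 50 mm long, up to 18 mm thick. It starts level on the strips, along the case, axis 23 mm above the work surface, centre up to 15 mm off the case's centre lengthwise, a handle under each hood
- pin_end_a (a point): tip of the pin's handle on its +y side, on its axis, 120 mm from its centre
- pin_end_b (a point): tip of the pin's handle on its -y side, on its axis, 120 mm from its centre
- tape: bystander: loose roll of brown tape lying flat, 96 mm across, 48 mm high, origin at the centre of its underside
- jar: bystander: loose upright sprinkles jar with a black cap, 41 mm across, 105 mm high, origin at the centre of its underside
- timer: bystander: loose round red and white kitchen timer, 66 mm across, 49 mm high, origin at the centre of its underside

How it is judged (in metres and radians):
On the way:
1. one end of the pin is up out of the mouth while the other end is still down in the case (((height (world z) of pin_end_a above 0.085 m and height (world z) of pin_end_b below 0.062 m) or (height (world z) of pin_end_b above 0.085 m and height (world z) of pin_end_a below 0.062 m))), for 0.2 s.
At the end, for the whole second after the job is handed in: the gripper holds the pin still, both its ends at least 50 mm above the top of the case (122 mm above the work surface), its axis within 20 degrees of level, its centre within 70 mm of the case's centre seen from above, and it touches neither the case nor the bystanders (height (world z) of each of pin_end_a, pin_end_b above 0.122 m and angle between rolling_pin's own y axis and vertical between 1.22 and 1.92 rad and horizontal distance between rolling_pin and pin_case below 0.07 m and contact force between the fingers and rolling_pin above 1 N and contact force between rolling_pin and pin_case below 0.3 N and contact force between rolling_pin and tape below 0.3 N and contact force between rolling_pin and jar below 0.3 N and contact force between rolling_pin and timer below 0.3 N and linear speed of rolling_pin below 0.05 m/s and angular speed of rolling_pin below 0.3 rad/s); the arm keeps its last pose, push and grip.
It fails at once if the pin is forced against the case (over 40 N) (contact force between rolling_pin and pin_case above 40 N).
It fails at once if the tape roll is moved more than 30 mm (distance of tape from where it was at the start of the episode above 0.03 m).
It fails at once if the sprinkles jar is moved more than 30 mm (distance of jar from where it was at the start of the episode above 0.03 m).
It fails at once if the kitchen timer is moved more than 30 mm (distance of timer from where it was at the start of the episode above 0.03 m).
It also fails if it takes over 38 s, if anything falls off the work surface, if the arm or the gripper's body presses on something with over 40 N, if the wrist force passes 120 N, or if a joint passes its speed limit or range.

## Working session

There is one attempt and no reset: what is moved stays moved. The work goes in short steps, Python scripts to look and compute and a tool call to move; the robot and the scene stay as the last step left them, time stands still between calls to the robot, and variables do not carry over. Pictures are saved under pics/ and viewed, at most 11 in all, crops included, and the job is handed in when it is done.

Besides the shell and the picture viewer there is one more tool, called after ">>>" as a command line: name --argument value ..., lists and objects as JSON in quotes. step_arm: Moves the arm, as the interface text tells. Its arguments: {"type":"object","properties":{"plan":{"type":"array"}},"required":["plan"]}

```bash
mkdir -p pics; python3 - <<'E'
from cell import env
import cv2,numpy as np
for n in("top","side"):
    cv2.imwrite(f"pics/{n}0.png",env.read_camera(n)); c=env.get_calibration(n)
    print(n,np.round(c["K"],1).tolist(),np.round(c["extrinsics"],3).tolist(),[k for k in c])
s=env.state();print(s, env.tcp_to_grasp)
E
```

```text
top [[398.5, 0.0, 279.7], [0.0, 398.5, 204.0], [0.0, 0.0, 1.0]] [[0.015, -1.0, -0.018, 103.077], [0.987, 0.012, 0.16, -495.902], [-0.16, -0.021, 0.987, -1067.379], [0.0, 0.0, 0.0, 1.0]] ['K', 'extrinsics']
side [[380.6, 0.0, 275.6], [0.0, 380.6, 212.6], [0.0, 0.0, 1.0]] [[0.983, -0.183, 0.021, -469.564], [0.062, 0.434, 0.899, -116.318], [-0.173, -0.882, 0.438, -872.016], [0.0, 0.0, 0.0, 1.0]] ['K', 'extrinsics']
{'t': 0.1, 'joints': array([ 1.02139857e+00,  4.91481720e-01,  1.55938548e+00, -5.49526187e-05,
        1.09170888e+00, -1.05593130e-01]), 'qvel': array([ 2.27555251e-04, -5.80279610e-05, -9.27319076e-04, -1.41450314e-04,
       -6.74607470e-04, -1.09574469e-03]), 'tau': array([ 3.37184538e-03, -6.13626266e+01, -2.58609849e+01,  6.94155484e-02,
        4.70396248e-02, -2.55181305e-05]), 'eef_pos': array([268.23512775, 564.27230375, 214.1321405 ]), 'tcp_rot': array([-3.14060957e+00, -5.51802372e-05,  2.69781335e+00]), 'ft_force': array([0.69275677, 0.21063799, 0.10690922]), 'moment': array([ 0.02319975,  0.00846583, -0.01566096]), 'grip_force': 0.0, 'opening': 1.000569482664116} 18.8
```

View pics/top0.png

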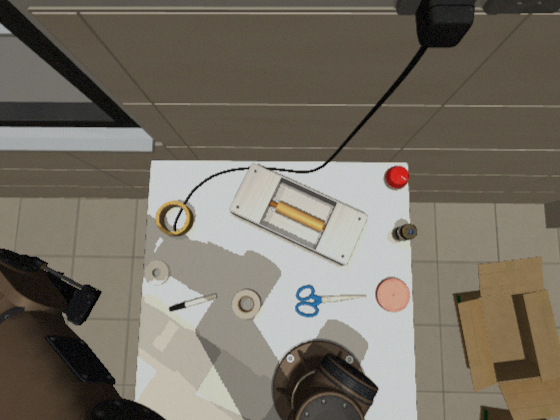

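View pics/side0.png

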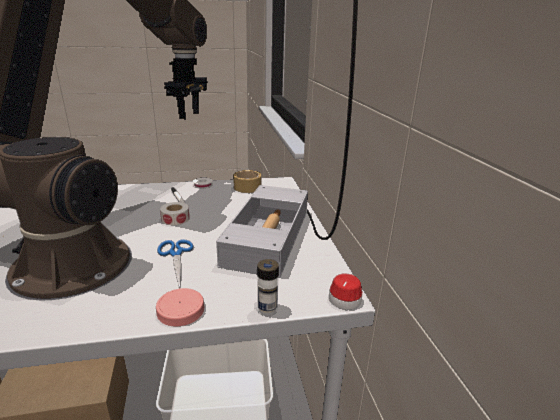

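Top view: the case's hood corners are at about (253,164), (232,211), (367,215) and (347,264), with the pin in the mouth from (270,204) to (325,227). The tape is at (174,217), the jar at (405,232) and the timer at (397,178). I'll measure on an enlarged crop.

```bash
python3 - <<'E'
import cv2
a=cv2.imread("pics/top0.png")[155:275,222:378]
cv2.imwrite("pics/topc.png",cv2.resize(a,None,fx=5,fy=5,interpolation=cv2.INTER_CUBIC)[:600])
E
```

```text
(no output)
```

View pics/topc.png

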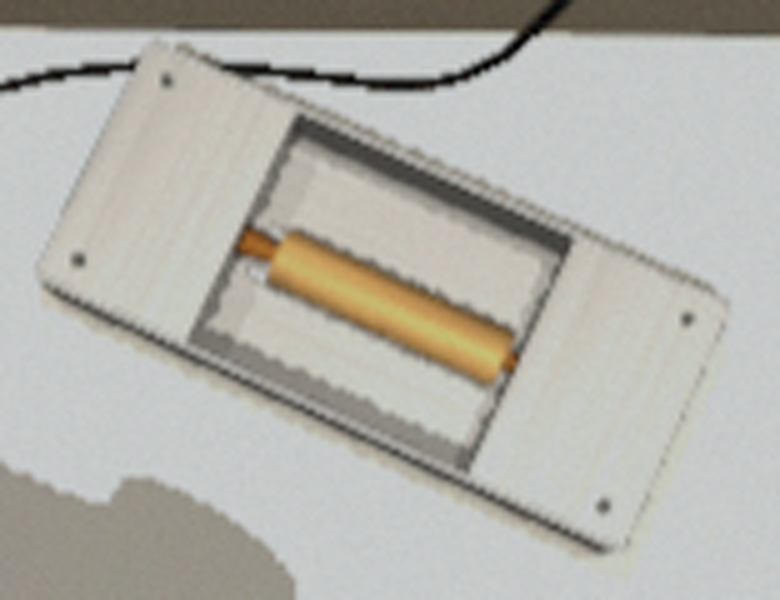

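The crop shows the mouth corners at (298,118), (570,238), (466,468) and (190,340). The barrel's end middles are at (280,259) and (505,357). All of these are crop pixels, at 5x scale.

```bash
cat > h.py <<'E'
from cell import env
import cv2,numpy as np
from scipy.optimize import least_squares
def ray(n,uv,z,c=None):
    c=c or env.get_calibration(n);K=c["K"];E=np.array(c["extrinsics"]);out=[]
    for u,v in uv:
        d=np.linalg.inv(K)@[u,v,1];d=E[:3,:3].T@(d*[1,-1,-1]);o=-E[:3,:3].T@E[:3,3]
        out.append((o+d*(z-o[2])/d[2])[:2])
    return np.array(out)
def fit(P):  # mouth corners TL,TR,BR,BL -> centre, y axis angle
    L=np.array([[70,82.5],[70,-82.5],[-70,-82.5],[-70,82.5]])
    f=lambda p:((L@np.array([[np.cos(p[2]),np.sin(p[2])],[-np.sin(p[2]),np.cos(p[2])]])+p[:2])-P).ravel()
    r=least_squares(f,[*P.mean(0),0.]);return r.x,r.fun
def intool(xy,p):
    s=env.state();a=s["tcp_rot"][2];d=np.array(p)-s["eef_pos"][:2]
    # tool pointing down: x=(cos a,sin a), y=(sin a,-cos a)
    return d@[np.cos(a),np.sin(a)],d@[np.sin(a),-np.cos(a)]
E
python3 - <<'E'
from h import *
o=np.array([222,155])
px=lambda l:(np.array(l)-2)/5+o
P=ray("top",px([(298,118),(570,238),(466,468),(190,340)]),72)
p,r=fit(P);print("case",p,np.degrees(p[2]),r.round(1))
B=ray("top",px([(280,259),(505,357)]),25);m=B.mean(0)
ya=np.array([-np.sin(p[2]),np.cos(p[2])]);xa=np.array([ya[1],-ya[0]])
print("pin",m,"len",np.linalg.norm(B[0]-B[1]),"in case x,y",(m-p[:2])@xa,(m-p[:2])@ya, "ang",np.degrees(np.arctan2(*(B[0]-B[1])[::-1])))
print(ray("top",[(174,217)],24),ray("top",[(405,232)],80),ray("top",[(397,178)],30))
s=env.state();print(s["eef_pos"],s["tcp_rot"])
c=env.get_calibration("wrist");print(c["K"],np.array(c["extrinsics"]).round(2).tolist())
E
```

```text
case [ 4.66740104e+02  6.05219424e+01 -4.20628318e-01] -24.1002273804182 [ 3.5  0.9  0.8 -2.  -2.7 -0.7 -1.6  1.9]
pin [463.15979467  52.91087518] len 137.45742758409858 in case x,y -0.16036446249319614 -8.40959216428284 ang 66.96075733690321
[[456.31841002 408.1951141 ]] [[ 417.37302089 -222.26187398]] [[ 574.57161495 -219.7775542 ]]
[268.23512775 564.27230375 214.1321405 ] [-3.14060957e+00 -5.51802372e-05  2.69781335e+00]
[[347.07987325   0.         273.72867762]
 [  0.         347.07987325 215.50234835]
 [  0.           0.           1.        ]] [[0.43, 0.9, -0.0, -624.71], [-0.87, 0.41, -0.28, 29.98], [-0.25, 0.12, 0.96, -390.71], [0.0, 0.0, 0.0, 1.0]]
```

>>> step_arm --plan '[[[-200,-165,0,55,1],[-200,-165,0,55,1],[-200,-165,0,55,1],[-200,-165,0,55,1],[-200,-165,0,55,1],[-200,-165,0,55,1],[-200,-165,0,55,1],[-200,-165,0,55,1]]]'

```text
t: 0.77
eef_pos: [379.2, 327.1, 214.7]
tcp_rot: [-3.141, 0.0, 1.728]
ft_force: [-0.1, 0.1, -0.8]
opening: 0.996
grip_force: 0.0
```

```bash
python3 - <<'E'
from h import *
s=env.state();print(s["t"],s["eef_pos"],np.degrees(s["tcp_rot"]));print(intool(0,(484,99)),np.degrees(s["tcp_rot"][2])-65.9)
E
```

```text
0.7667 [379.24804489 327.05056575 214.65732864] [-1.79991676e+02  2.03506942e-02  9.89800930e+01]
(np.float64(-241.60613410789318), np.float64(67.87126490292864)) 33.080092984811515
```

>>> step_arm --plan '[[[-242,68,0,33.5,1],[-242,68,0,33.5,1],[-242,68,0,33.5,1],[-242,68,0,33.5,1],[-242,68,0,33.5,1],[-242,68,0,33.5,1],[-242,68,0,33.5,1],[-242,68,0,33.5,1]]]'

```text
t: 1.43
eef_pos: [485.9, 100.4, 214.3]
tcp_rot: [-3.141, 0.0, 1.149]
ft_force: [0.5, -0.5, 0.8]
opening: 1.0
grip_force: 0.0
```

```bash
python3 - <<'E'
from h import *
s=env.state();print(s["t"],s["eef_pos"],np.degrees(s["tcp_rot"]))
c=env.get_calibration("wrist");import pickle;pickle.dump(c,open("w1.pkl","wb"))
cv2.imwrite("pics/w1.png",env.read_camera("wrist"))
E
```

```text
1.4333 [485.92799501 100.40671386 214.25885529] [-1.79964174e+02  1.35336781e-02  6.58578397e+01]
```

View pics/w1.png

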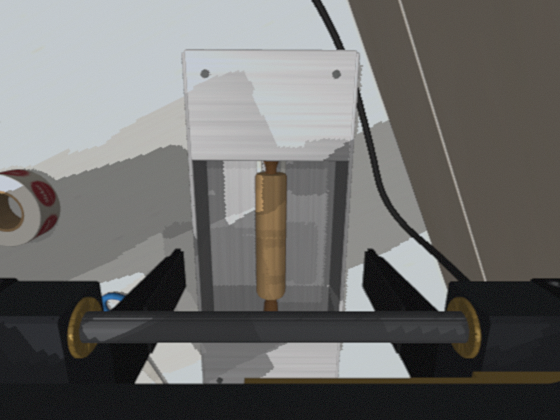

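The wrist view, with image up along case +y, shows hood edge a at row 160 from column 193 to 351. The far hood corners are at (184,50) and (359,51). The barrel runs from (271,172) to (271,299).

```bash
python3 - <<'E'
from h import *
import pickle;c=pickle.load(open("w1.pkl","rb"))
H=ray("wrist",[(193,160),(351,160),(184,50),(359,51)],72,c);F=H[2:].mean(0);e=H[:2].mean(0)
print("hood",H.round(1).tolist(), np.linalg.norm(H[2]-H[3]),np.linalg.norm(F-e))
x=H[3]-H[2];ang=np.arctan2(x[1],x[0]);ya=np.array([-np.sin(ang),np.cos(ang)])
print("ang",np.degrees(ang),"centre from far",F-172*ya,"from edge",e-82.5*ya)
B=ray("wrist",[(271,172),(271,299)],28,c);m=B.mean(0);print(B,m,np.linalg.norm(B[0]-B[1]))
ya=np.array([.408,.913]);xa=np.array([.913,-.408]);s=env.state()["eef_pos"][:2]
for q in (m,F,e,*B,s):print((q-[466.7,60.5])@xa,(q-[466.7,60.5])@ya)
E
```

```text
hood [[435.5, 166.9], [564.2, 109.1], [470.9, 249.5], [601.6, 190.0]] 143.6839851355364 89.47373486651875
ang -24.485706617926127 centre from far [464.97067066  63.22620756] from edge [465.65474335  62.94687186]
[[491.37818193 122.30023695]
 [431.11765313 -11.12923988]] [461.24791753  55.58549854] 146.40613585990266
-2.972634700310291 -6.711389482494599
-1.4697523062279387 173.7819623163289
-1.3667884397206684 84.30681038837233
-2.6833165774011256 66.4923145639737
-3.261952823219456 -79.9150935289629
0.1833643752214833 45.24281350810058
```

>>> step_arm --plan '[[[-1,-1.5,35,0,1],[-1,-1.5,70,0,1],[-1,-1.5,105,0,1],[-1,-1.5,135,0,1],[-1,-1.5,160,0,1],[-1,-1.5,180,0,1],[-1,-1.5,194,0,1],[-1,-1.5,203,0,1]]]'

```text
t: 2.15
eef_pos: [482.5, 103.4, 10.1]
tcp_rot: [-3.14, 0.001, 1.155]
ft_force: [0.3, -0.1, -0.4]
opening: 1.002
grip_force: 0.0
```

>>> step_arm --plan '[[[0,0,0,0,-1],[0,0,0,0,-1],[0,0,0,0,-1],[0,0,0,0,-1],[0,0,0,0,-1],[0,0,0,0,-1],[0,0,0,0,-1],[0,0,0,0,-1]]]'

```text
t: 2.82
eef_pos: [483.8, 101.9, 11.9]
tcp_rot: [3.141, -0.0, 1.153]
ft_force: [-0.4, -1.1, -0.5]
opening: 0.498
grip_force: 0.0
```

>>> step_arm --plan '[[[0,0,0,0,-1],[0,0,0,0,-1],[0,0,0,0,-1],[0,0,0,0,-1],[0,0,0,0,-1],[0,0,0,0,-1],[0,0,0,0,-1],[0,0,0,0,-1]]]'

```text
t: 3.48
eef_pos: [483.2, 102.1, 11.6]
tcp_rot: [-3.141, 0.0, 1.153]
ft_force: [-4.4, 4.0, 3.7]
opening: 0.353
grip_force: 30.0
```

>>> step_arm --plan '[[[0,0,-2,0,-1],[0,0,-4,0,-1],[-6,0,-4,0,-1],[-12,0,-4,0,-1],[-18,0,-4,0,-1],[-24,0,-4,0,-1],[-29,0,-4,0,-1],[-29,0,-4,0,-1]]]'

```text
t: 4.15
eef_pos: [471.4, 74.5, 15.6]
tcp_rot: [-3.141, 0.0, 1.152]
ft_force: [0.1, 0.8, -3.8]
opening: 0.352
grip_force: 30.0
```

```bash
python3 - <<'E'
from h import *
s=env.state();print(s["t"],s["eef_pos"],s["ft_force"],s["moment"])
c=env.get_calibration("wrist");import pickle;pickle.dump(c,open("w2.pkl","wb"))
cv2.imwrite("pics/w2.png",env.read_camera("wrist"))
a=env.read_camera("side")[170:280,200:330];cv2.imwrite("pics/s2.png",cv2.resize(a,None,fx=5,fy=5,interpolation=cv2.INTER_CUBIC))
E
```

```text
4.15 [471.40382924  74.50902767  15.59078069] [ 0.05881238  0.82993474 -3.79783813] [ 0.0687455   0.06326197 -0.00703653]
```

View pics/w2.png

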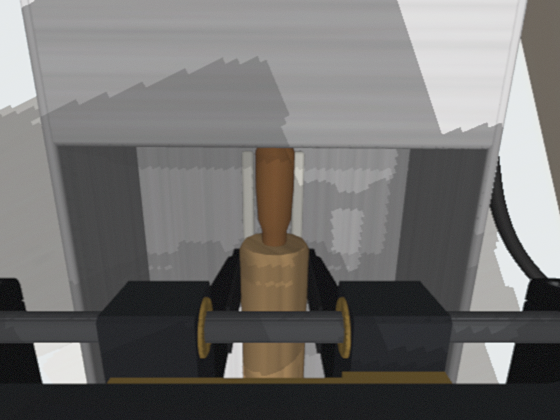

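The wrist view shows the handle still reaching hood edge a at row 147. The top rim of the barrel's end is at about (274,236).

```bash
python3 - <<'E'
from h import *
import pickle;c=pickle.load(open("w2.pkl","rb"));E=np.array(c["extrinsics"])
print("cam",-E[:3,:3].T@E[:3,3])
f=lambda q:((q-[466,62])@[.913,-.408],(q-[466,62])@[.408,.913])
e=ray("w",[(55,146),(492,150)],72,c)
for n,q in(("edge",e[0]),("edge",e[1]),("barrel end",ray("w",[(274,236)],44,c)[0]),("base",ray("w",[(274,246)],36,c)[0]),("tcp",np.array([471.4,74.5])),("cam",(-E[:3,:3].T@E[:3,3])[:2]),("limit of sight",ray("w",[(274,147)],27,c)[0])):print(n,f(q))
E
```

```text
cam [502.72937199 147.17034516 184.79182256]
edge (np.float64(-71.26210512920085), np.float64(82.9671716829674))
edge (np.float64(68.72698933141959), np.float64(81.85426096645426))
barrel end (np.float64(-1.138531311370489), np.float64(42.554265291285006))
base (np.float64(-1.128168278776469), np.float64(34.84576038638663))
tcp (np.float64(-0.16980000000001993), np.float64(13.61569999999999))
cam (np.float64(-1.2155841964614211), np.float64(92.746108900844))
limit of sight (np.float64(-1.1812755493834786), np.float64(78.72981303939137))
```

>>> step_arm --plan '[[[-3,0,0,0,-1],[-6,0,0,0,-1],[-9,0,0,0,-1],[-9,0,0,0,-1]]]'

```text
t: 4.58
eef_pos: [468.0, 66.9, 15.6]
tcp_rot: [-3.141, 0.0, 1.153]
ft_force: [-0.1, 0.4, -3.9]
opening: 0.346
grip_force: 30.0
```

```bash
python3 - <<'E'
from h import *
s=env.state();print(s["t"],s["eef_pos"],s["ft_force"],s["moment"])
c=env.get_calibration("wrist");import pickle;pickle.dump(c,open("w3.pkl","wb"))
a=env.read_camera("wrist");cv2.imwrite("pics/w3.png",cv2.resize(a[110:290,190:370],None,fx=3,fy=3,interpolation=cv2.INTER_CUBIC))
E
```

```text
4.5833 [467.98763525  66.8994703   15.60853043] [-0.09056289  0.35443431 -3.8805576 ] [ 0.07102564  0.0468687  -0.01833095]
```

View pics/w3.png

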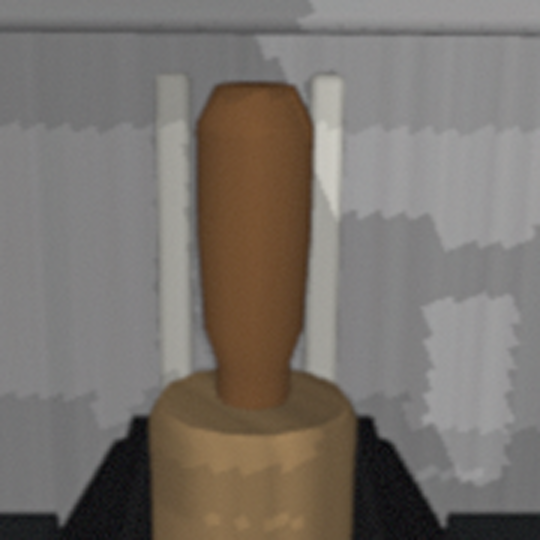

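The handle's tip, at crop (257,85), is now clear of hood edge a. The edge is at crop row 34 and the barrel's top rim at crop row 435.

```bash
python3 - <<'E'
from h import *
import pickle;c=pickle.load(open("w3.pkl","rb"))
f=lambda q:((q-[466,62])@[.913,-.408],(q-[466,62])@[.408,.913])
for n,u,v,z in(("tip",257,85,27),("tip",257,85,33),("rim",256,435,44),("edge",257,33,68),("edge",257,25,72)):print(n,z,f(ray("w",[(190+u/3,110+v/3)],z,c)[0]))
print(f(np.array([468,66.9])))
E
```

```text
tip 27 (np.float64(-0.5567838748895255), np.float64(74.17267358021627))
tip 33 (np.float64(-0.5876028783446081), np.float64(74.56048529584871))
rim 44 (np.float64(-0.6183002799198949), np.float64(25.391901692288464))
edge 68 (np.float64(-0.7863154183602532), np.float64(82.33005236139627))
edge 72 (np.float64(-0.8089827657465811), np.float64(83.20559585668947))
(np.float64(-0.17320000000000202), np.float64(5.289700000000005))
```

>>> step_arm --plan '[[[1,0,-4,0,-1],[2,0,-8,0,-1],[2,0,-12,0,-1],[2,0,-16,0,-1],[2,0,-20,0,-1],[2,0,-24,0,-1],[2,0,-27,0,-1],[2,0,-30,0,-1]]]'

```text
t: 5.3
eef_pos: [469.1, 69.1, 46.0]
tcp_rot: [3.141, -0.0, 1.153]
ft_force: [-0.2, 0.3, -3.0]
opening: 0.349
grip_force: 30.0
```

>>> step_arm --plan '[[[0,0,-3,0,-1],[0,0,-6,0,-1],[0,0,-9,0,-1],[0,0,-12,0,-1],[0,0,-15,0,-1],[0,0,-18,0,-1],[0,0,-21,0,-1],[0,0,-24,0,-1]]]'

```text
t: 5.97
eef_pos: [469.0, 69.0, 69.9]
tcp_rot: [-3.142, -0.0, 1.153]
ft_force: [0.2, -0.4, -3.9]
opening: 0.352
grip_force: 30.0
```

```bash
python3 - <<'E'
from h import *
s=env.state();print(s["t"],s["eef_pos"],s["ft_force"],s["moment"])
a=env.read_camera("side")[110:290,180:340];cv2.imwrite("pics/s4.png",cv2.resize(a,None,fx=3.3,fy=3.3,interpolation=cv2.INTER_CUBIC))
E
```

```text
5.9667 [469.00130963  69.0285928   69.91369623] [ 0.22216287 -0.41919492 -3.85226451] [ 0.10976705 -0.0223954   0.01374142]
```

View pics/s4.png

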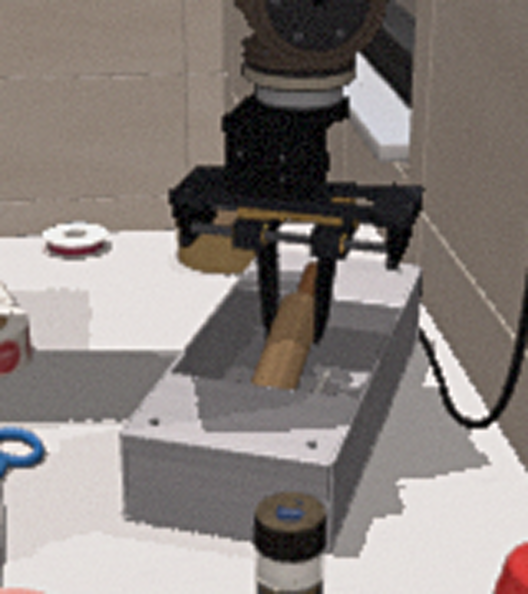

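The side view shows handle a up out of the mouth, tip at crop (311,266), with the barrel dipping under hood b at (277,387). The pin is slanted.

```bash
cat >> h.py <<'E'
def plane(n,u,v,x=-0.6):  # pixel -> (case y, world z) in the case's plane of given x
    c=env.get_calibration(n);E=np.array(c["extrinsics"]);d=np.linalg.inv(c["K"])@[u,v,1]
    d=E[:3,:3].T@(d*[1,-1,-1]);o=-E[:3,:3].T@E[:3,3];n_=np.array([.913,-.408,0])
    p=o+d*((x-(o-[466,62,0])@n_)/(d@n_));return (p-[466,62,0])@[.408,.913,0],p[2]
E
python3 - <<'E'
from h import *
g=((469-466)*.408+7*.913,81.3);print(g)
t=plane("side",180+311/3.3,110+266/3.3);print(t,np.degrees(np.arctan2(t[1]-g[1],t[0]-g[0])),np.hypot(t[1]-g[1],t[0]-g[0]))
E
```

```text
(7.615, 81.3)
(np.float64(75.91855760201548), np.float64(98.31791521954369)) 13.99046390514646 70.391657314709
```

>>> step_arm --plan '[[[4,0,-5,0,-1],[8,0,-10,0,-1],[12,0,-15,0,-1],[16,0,-19,0,-1],[20,0,-23,0,-1],[24,0,-27,0,-1],[28,0,-31,0,-1],[32,0,-34,0,-1]]]'

```text
t: 6.68
eef_pos: [482.3, 98.8, 104.2]
tcp_rot: [3.141, -0.0, 1.153]
ft_force: [0.4, -0.6, -3.4]
opening: 0.35
grip_force: 30.0
```

```bash
python3 - <<'E'
from h import *
s=env.state();print(s["t"],s["eef_pos"],s["ft_force"],s["moment"])
a=env.read_camera("side")[90:290,160:350];b=env.read_camera("wrist")[60:380:,140:430]
A=cv2.resize(a,(475,500),interpolation=cv2.INTER_CUBIC);B=cv2.resize(b,(320,353));B=cv2.copyMakeBorder(B,0,147,0,0,cv2.BORDER_CONSTANT)
cv2.imwrite("pics/s5.png",np.hstack([A,B]))
E
```

```text
6.6833 [482.26345055  98.76427817 104.16431055] [ 0.37281486 -0.57205677 -3.39348915] [0.05666788 0.0756343  0.0178681 ]
```

View pics/s5.png

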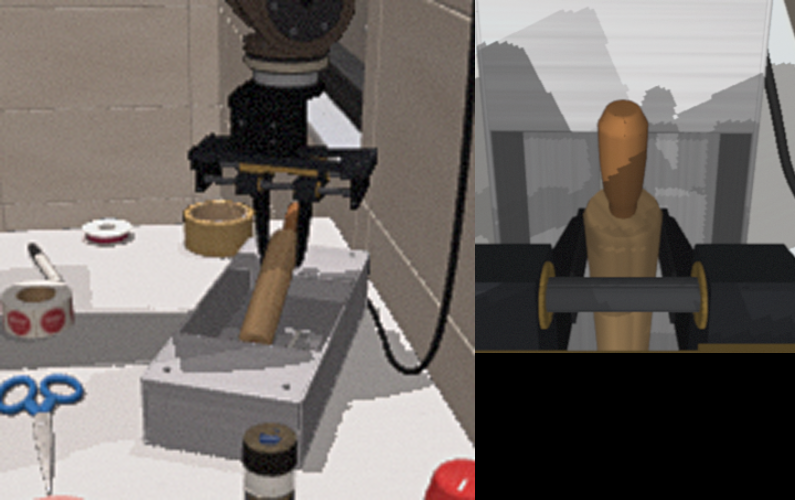

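The side view shows tip a at (293,203). The barrel's lower end, at about (257,338), is just at hood edge b. The wrist view shows handle a well up and over hood a.

```bash
python3 - <<'E'
from h import *
g=((482.3-466)*.408+(98.8-62)*.913,115.5);print(g)
for u,v in((293,203),(257,338),(258,333)):
    t=plane("side",160+u/2.5,90+v/2.5);print(t,np.degrees(np.arctan2(t[1]-g[1],t[0]-g[0])),np.hypot(t[1]-g[1],t[0]-g[0]))
E
```

```text
(40.2488, 115.5)
(np.float64(106.21221002497494), np.float64(143.42277816862037)) 22.94328425688557 71.62997279614831
(np.float64(-40.529105695354204), np.float64(51.64354674955035)) -141.67296649948673 102.9694938817046
(np.float64(-36.82756858055605), np.float64(55.409530616148515)) -142.0592200327895 97.73244652794342
```

>>> step_arm --plan '[[[6,0,-1,0,-1],[12,0,-3,0,-1],[18,0,-5,0,-1],[24,0,-7,0,-1],[30,0,-9,0,-1],[36,0,-11,0,-1],[42,0,-13,0,-1],[48,0,-15,0,-1]]]'

```text
t: 7.45
eef_pos: [501.7, 142.8, 118.8]
tcp_rot: [-3.142, -0.0, 1.153]
ft_force: [1.1, -0.4, -3.8]
opening: 0.351
grip_force: 30.0
```

>>> step_arm --plan '[[[2,0,-6,0,-1],[3,0,-12,0,-1],[3,0,-20,0,-1],[3,0,-30,0,-1],[3,0,-42,0,-1],[3,0,-54,0,-1],[3,0,-64,0,-1],[3,0,-70,0,-1]]]'

```text
t: 8.12
eef_pos: [503.0, 144.8, 190.4]
tcp_rot: [3.14, -0.001, 1.153]
ft_force: [-0.4, 0.8, -4.4]
opening: 0.35
grip_force: 30.0
```

```bash
python3 - <<'E'
from h import *
s=env.state();print(s["t"],s["eef_pos"],s["ft_force"],s["moment"])
cv2.imwrite("pics/s6.png",cv2.resize(env.read_camera("side")[40:290,130:370],None,fx=2.4,fy=2.4,interpolation=cv2.INTER_CUBIC))
E
```

```text
8.1167 [502.99388476 144.77586077 190.44289001] [-0.36686894  0.78427783 -4.37965544] [ 0.00389991  0.0069979  -0.02154752]
```

View pics/s6.png

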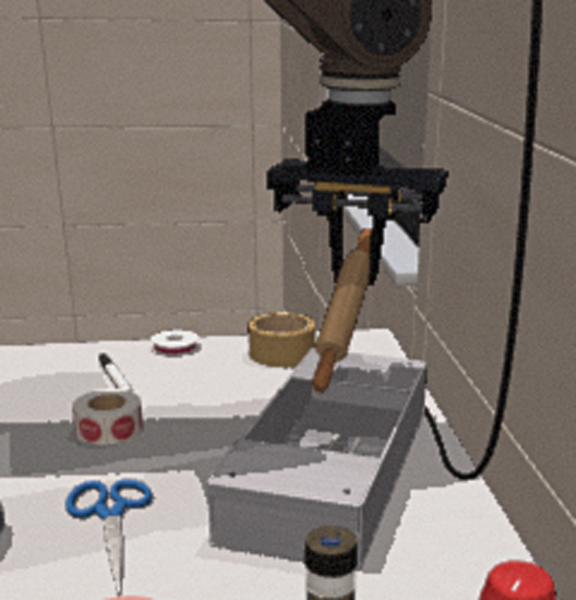

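The pin is out and hangs slanted: tip a is at (366,234) and tip b at (320,386), in the air above the mouth.

```bash
python3 - <<'E'
from h import *
g=((503-466)*.408+(144.8-62)*.913,201.8);print(g)
A,B=[np.array(plane("side",130+u/2.4,40+v/2.4)) for u,v in((366,234),(320,386))]
print(A,B,np.degrees(np.arctan2(*(A-B)[::-1])),np.hypot(*(A-B)),np.hypot(*(A-g)))
E
```

```text
(90.69240000000002, 201.8)
[161.92162348 222.63918262] [-37.15746021 116.80025123] 27.997016892728386 225.46476656086247 74.21505109990981
```

>>> step_arm --plan '[[[-8,0,0,0,-1],[-18,0,0,0,-1],[-28,0,4,0,-1],[-36,0,10,0,-1],[-40,0,18,0,-1],[-40,0,25,0,-1],[-40,0,31,0,-1],[-40,0,36,0,-1]]]'

```text
t: 8.83
eef_pos: [486.4, 108.4, 151.5]
tcp_rot: [-3.141, 0.0, 1.153]
ft_force: [0.6, 0.5, -4.3]
opening: 0.351
grip_force: 30.0
```

>>> step_arm --plan '[[[0,0,5,0,-1],[0,0,10,0,-1],[0,0,15,0,-1],[0,0,20,0,-1],[0,0,25,0,-1],[0,0,30,0,-1],[0,0,35,0,-1],[0,0,40,0,-1]]]'

```text
t: 9.5
eef_pos: [486.6, 108.4, 112.2]
tcp_rot: [3.141, -0.0, 1.153]
ft_force: [0.9, 0.4, 0.1]
opening: 0.351
grip_force: 30.0
```

>>> step_arm --plan '[[[0,0,5,0,-1],[0,0,10,0,-1],[0,0,15,0,-1],[0,0,20,0,-1],[0,0,25,0,-1],[0,0,30,0,-1],[0,0,34,0,-1],[0,0,37,0,-1]]]'

```text
t: 10.17
eef_pos: [486.4, 108.4, 75.1]
tcp_rot: [-3.141, 0.0, 1.153]
ft_force: [0.1, 1.6, -1.0]
opening: 0.348
grip_force: 30.0
```

```bash
python3 - <<'E'
from h import *
s=env.state();print(s["t"],s["eef_pos"],s["ft_force"],s["moment"])
a=env.read_camera("side")[110:290,170:340];b=env.read_camera("wrist")[60:380:,140:430]
A=cv2.resize(a,(472,500),interpolation=cv2.INTER_CUBIC);B=cv2.resize(b,(320,353));B=cv2.copyMakeBorder(B,0,147,0,0,cv2.BORDER_CONSTANT)
cv2.imwrite("pics/s7.png",np.hstack([A,B]))
E
```

```text
10.1667 [486.40536408 108.3682721   75.08723587] [ 0.13883606  1.62200856 -0.99576294] [-0.04434133  0.05703355 -0.01629606]
```

View pics/s7.png

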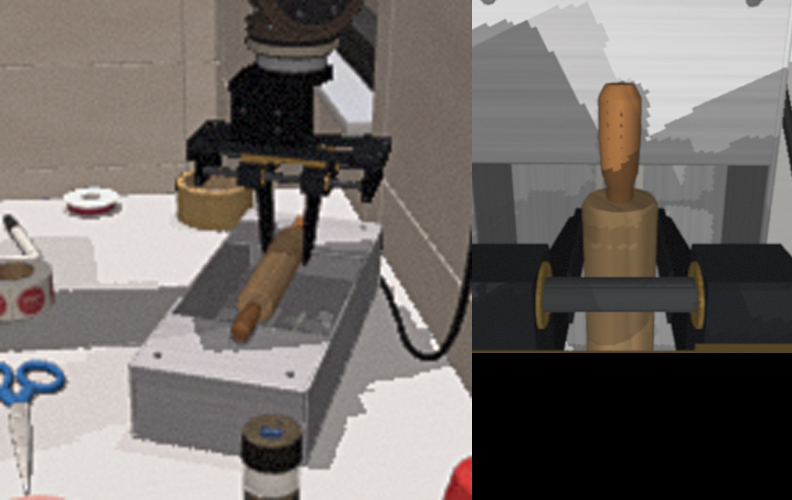

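The side view shows handle b lying on hood b, with tip b at (240,330), and handle a over hood a. The pin is nearly level. I'll set it down on the hoods, slack the fingers a little and re-grip at its centre.

>>> step_arm --plan '[[[0,0,2,0,-1],[0,0,4,0,-1],[0,0,4,0,-1],[0,0,4,0,-0.1],[0,0,4,0,-0.1],[0,0,4,0,-0.1],[0,0,4,0,-0.1],[0,0,4,0,-0.1]]]'

```text
t: 10.93
eef_pos: [486.5, 108.3, 71.7]
tcp_rot: [3.141, -0.0, 1.153]
ft_force: [-0.1, -0.2, 0.5]
opening: 0.448
grip_force: 0.0
```

>>> step_arm --plan '[[[-4,0,0,0,-0.1],[-12,0,0,0,-0.1],[-20,0,0,0,-0.1],[-28,0,0,0,-0.1],[-36,0,0,0,-0.1],[-44,0,0,0,-0.1],[-49,0,0,0,-0.1],[-50,0,0,0,-0.1]]]'

```text
t: 11.6
eef_pos: [465.8, 61.7, 71.7]
tcp_rot: [-3.141, 0.0, 1.152]
ft_force: [0.4, -0.1, -0.2]
opening: 0.447
grip_force: 0.0
```

>>> step_arm --plan '[[[0,0,0,0,-0.1],[0,0,0,0,-1],[0,0,0,0,-1],[0,0,0,0,-1],[0,0,0,0,-1],[0,0,0,0,-1],[0,0,0,0,-1],[0,0,0,0,-1]]]'

```text
t: 12.27
eef_pos: [466.5, 62.8, 71.7]
tcp_rot: [3.141, -0.0, 1.153]
ft_force: [1.3, 1.7, 0.9]
opening: 0.347
grip_force: 30.0
```

>>> step_arm --plan '[[[0,0,-5,0,-1],[0,0,-15,0,-1],[0,0,-30,0,-1],[0,0,-50,0,-1],[0,0,-70,0,-1],[0,0,-88,0,-1],[0,0,-100,0,-1],[0,0,-105,0,-1]]]'

```text
t: 12.93
eef_pos: [466.1, 62.7, 178.2]
tcp_rot: [3.141, -0.001, 1.153]
ft_force: [0.5, -0.1, -2.8]
opening: 0.348
grip_force: 30.0
```

>>> step_arm --plan '[[[0,0,0,0,-1],[0,0,0,0,-1],[0,0,0,0,-1],[0,0,0,0,-1],[0,0,0,0,-1],[0,0,0,0,-1],[0,0,0,0,-1],[0,0,0,0,-1]]]'

```text
t: 13.6
eef_pos: [466.1, 62.7, 176.5]
tcp_rot: [-3.141, 0.0, 1.153]
ft_force: [-1.0, -0.1, -3.9]
opening: 0.348
grip_force: 30.0
```

```bash
python3 - <<'E'
from h import *
s=env.state();print(s["t"],s["eef_pos"],s["ft_force"],s["moment"],s["opening"],s["grip_force"])
cv2.imwrite("pics/s8.png",cv2.resize(env.read_camera("side")[60:290,130:370],None,fx=2.5,fy=2.5,interpolation=cv2.INTER_CUBIC))
E
```

```text
13.6 [466.13690487  62.65450077 176.4632369 ] [-1.00935066 -0.05783077 -3.86128521] [-0.11947288  0.11935505 -0.01815636] 0.34827647234980263 29.999441877007484
```

View pics/s8.png

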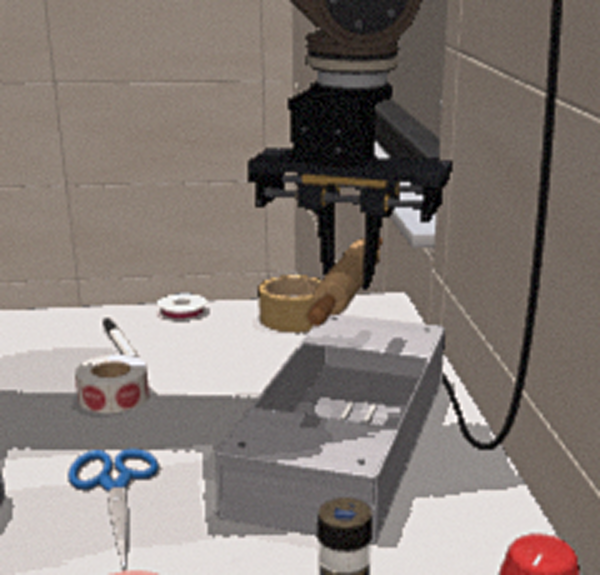

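The pin is held clear above the case: tip b is at (320,313) and handle a shows near (371,243). I'll check the level numerically.

```bash
python3 - <<'E'
from h import *
g=((466.1-466)*.408+(.7)*.913,188);print(g)
A,B=[np.array(plane("side",130+u/2.5,60+v/2.5)) for u,v in((374,241),(320,313))]
for q in(A,B):print(q,np.hypot(*(q-g)),np.degrees(np.arctan2(q[1]-g[1],abs(q[0]-g[0]))))
E
```

```text
(0.6799000000000093, 188)
[131.40673708 177.6717532 ] 131.134200785549 -4.517345404509518
[-84.42916001 175.77999707] 85.98186184667203 -8.170715654436105
```

```bash
python3 -c "
from cell import env
print(env.job_done())"
```

```text
the job is handed in; nothing more can be done
None
```

The job is handed in (no verdict came back): the pin came out of the case at a slant, was set down on the hoods and re-gripped at its centre, and is now held nearly level about 100 mm above the middle of the case; the tape, jar and timer were never approached.

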